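# Throw the guarded antenna changeover

### The arm

A 6-joint arm with a two-finger parallel gripper is mounted at the origin on a cart in front of the work surface, level with it; the furniture and walls round the work are solid. World frame = base frame: x ahead of the robot, y to its left, z up, the work surface at z = 0. Lengths are in m, angles in degrees, forces in N, time in s.
With the tool pointing down it reaches from about 0.35 to 1 m from the base axis. Payload 7.1 kg.
Tool frame: the origin (TCP) lies midway between the tips of the shut fingers; the grasp point (between the pads) lies 19 mm behind it (ctrl.pinch_z is the distance from the TCP to the grasp point, in m); z points along the fingers, y is the line along which they close (so a half turn about z gives the same grasp; the last joint's range is limited). The gripper opens to 85 mm and grips with 20 to 120 N. Pads are 22 mm wide; open, the fingers measure 114 mm over their backs; the gripper's body (76 mm by 85 mm) begins 54 mm behind the grasp point. The pads swing forward as they close: fully open they stand 13 mm farther back than shut.
Start: joints at [-75.917, 24.242, 93.386, -0, 62.372, -1.089], TCP at [0.164, -0.603, 0.231] pointing down, gripper open.
Joint ranges: [-172.04, 172.04], [-51.8, 120.97], [4.93, 147.93], [-75.15, 255.16], [6.16, 154.13], [-145.62, 145.62]. Speed limits (degrees/s): [136.94, 136.94, 172.46, 180, 180, 180].

### API

Orientations are given as a 3x3 rotation matrix whose columns are the frame's x, y, z axes.
In Python, from station import ctrl gives the robot as it stands. The module is installed in compiled form; this text tells all that it offers.
- The arm moves only by the tool move_arm, never from a script. Its argument "series" is a list of rows, each an object of numbers: "x", "y", "z": the shift along the tool's x, y, z in cm; "ax", "ay", "az": the turn, a rotation vector about the tool's x, y, z in degrees. A call has 1 to 10 rows; each row is the pose to reach, as a shift and turn from the pose commanded when the call began, along the tool's axes at that moment; what a row does not reach only later rows make up. A row lasts 1/10 s, in which the tool goes at most 50 mm and 8.59 degrees, less where a joint would pass 70% of its speed; a pose out of reach is approached as far as the arm can. A call with a gripper value outside its range is refused whole. "fingers" is the closure in counts, from 0 (fully open) to 255 (shut), set as the call begins (left out, the last holds). The fingers move at their own pace and stop on an object; the grip force is fixed at half the most. Time passes only in rows, so rows that repeat a pose let the fingers close. It gives the time, the measured TCP pose, the force, the opening and the grip force at its end, in the units of the state.
- ctrl.read_state(): the state, without advancing time (a new reading comes with each control period).
- ctrl.capture(name): name is "scene" or "side" or "wrist"; returns the picture (480x640x3 uint8, blue, green, red); there is no depth.
- ctrl.camera_params(name): a dict with "K" (3x3 intrinsics, pixels), "R" (3x3) and "t" (3): a world point X has camera coordinates R X + t; the wrist camera has in their place "T_tool_cam" (4x4, takes a point from camera to tool coordinates, whose origin is the TCP and whose axes are the flange's). Camera axes: x right, y down, z forward; pixel columns grow to the right and rows downward; lengths in m; the calibration is good to about 2 mm. A picture is of the moment at which its call begins: read the wrist's pose just before it. camera_params takes no time and is no camera call.
- ctrl.sign_off(): hands the job in; it is judged then, once.
The state is a dict: "time": time; "q": joint angles; "joint_vel": joint speeds; "joint_efforts": joint torques, N m; "tcp_pos": TCP position; "eef_rot": TCP orientation; "ft_force": force on the tool from outside, world axes, zero at the start; "moment": the same for the moment, N m; "finger_gap": finger opening in m; "grip_force": force on a finger pad.
Only numpy, scipy, OpenCV 4.12 (cv2) and the standard library are available. Lean on these libraries where they do the work, as an engineer would, in place of code of your own. Each camera call takes 0.05 s, during which the arm holds its last target. There are 200 camera calls.

### The job

Put the transmitter over to the aerial: on the selector box with the hinged guard, lift the guard with the outside of a finger, push the toggle beneath it right over to the rear, towards the guard's hinge, and draw back so that the guard drops fully shut. Work gently and grasp nothing: do not lift the box or shove it along, and leave the bare selector and the small things on the bench as they are.

Things in the scene. Friction and masses are not known exactly. Their poses are not given: they have to be found in the camera images.
- guarded_selector: Guarded selector: green box 60 x 90 x 45 mm on a steel plate 84 x 116 x 12 mm, about 1.2 kg, loose. Origin: centre of the plate's underside. x points from its front (guard's lip, towards the robot, turned up to 0.35 rad) to its rear (hinge; coax sockets stick out there 12 mm), y to its left, z up. Box: x -30 to +30, y -45 to +45 mm, flat top at z = 57 mm.
- guard (a joint): Angle of the guard: a bent aluminium hood, 27 mm wide, over the toggle, hinged at the rear of the box top. 0 = shut, grows as its front rises, stop at 1.5 rad. A light spring shuts it from any angle (less than 1 N at the lip). Shut, its roof is 26 mm above the hinge; it is open at the front, where the roof juts out 12 mm beyond the cheeks as a turned-up lip, 30 mm clear above the box top.
- guard_hinge (a point): Centre of the guard's hinge pin, which runs along the selector's y: at x = +27 mm, z = 62 mm in the selector's frame.
- guard_lip (a point): Middle of the lip's front edge, on its underside: shut, 52 mm in front of and 26.5 mm above the hinge, i.e. at x = -25 mm, z = 88.5 mm in the selector's frame (58 mm from the hinge pin). The lip is 27 mm wide (along y); its edge is rolled, 3.6 mm thick. Moves with the guard. A finger that leans forward (0.4 rad or more from upright) gets its tip under it.
- changeover_toggle (a joint): Angle of the toggle under the guard: 0 = its bat leans 0.3 rad to the front, towards the guard's lip; 0.593 = it leans 0.3 rad to the rear, towards the hinge (stops at both ends). It starts at or near the front stop. Friction keeps it wherever it is left; 1 to 2 N at half its height moves it.
- toggle_pivot (a point): Pivot of that toggle, in the middle of the selector's width: x = +5 mm, y = 0, z = 60 mm in the selector's frame, 3 mm above the box top. The toggle swings in the selector's x-z plane.
- toggle_tip (a point): Tip of the toggle's bat, 23 mm from the pivot; the bat is a round rod of 7 mm diameter.
- bare_selector: A like green selector box (60 x 90 x 45 mm) without plate or guard, its toggle bare and its two sockets to the front. To be left alone. Origin: underside, 6 mm in front of the box's middle.
- bare_selector_toggle (a joint): Angle of the bare toggle; 0 (leaning to the rear) at the start, to be left there.
- coax_adapter: Metal coax adapter, 20 x 42 x 21 mm, lying on the bench; bystander.
- pen: Ball pen, 145 mm long, lying on the bench between the two boxes; bystander.
- cell: Battery cell, 15 x 50 mm, lying at the front of the bench; bystander.
- relay_part: Grey relay, 22 x 29 x 34 mm, standing at the left; bystander.

How it is judged (in metres and radians):
On the way, in this order (a step that is already met when the one before it is completed fails the run):
1. the guard is lifted while the toggle is still at the front (value of joint guard above 0.12 rad and value of joint changeover_toggle below 0.25 rad), for 0.05 s.
2. the toggle is pushed over to the rear with the guard still up (value of joint changeover_toggle above 0.45 rad and value of joint guard above 0.12 rad), for 0.05 s.
At the end, for the whole second after the job is handed in: The guarded toggle leans to the rear (over 0.45 of 0.593 rad), its guard is shut (under 0.06 rad), the guarded box stands flat and at rest within 30 mm of where it stood, the bare selector (within 20 mm, its toggle under 0.15 rad) and the small things (within 25 mm) are where they were (value of joint changeover_toggle above 0.45 rad and value of joint guard below 0.06 rad and angle between guarded_selector's own z axis and vertical below 0.05 rad and distance of guarded_selector from where it was at the start of the episode below 0.03 m and linear speed of guarded_selector below 0.02 m/s and value of joint bare_selector_toggle below 0.15 rad and distance of bare_selector from where it was at the start of the episode below 0.02 m and distance of each of coax_adapter, pen, cell, relay_part from where it was at the start of the episode below 0.025 m); the robot touches nothing.
It fails at once if the guarded selector is lifted or tipped (height (world z) of guarded_selector above 0.01 m or angle between guarded_selector's own z axis and vertical above 0.15 rad).
It fails at once if the guarded selector is shoved more than 30 mm (distance of guarded_selector from where it was at the start of the episode above 0.03 m).
It fails at once if the bare selector is shoved, lifted or switched (distance of bare_selector from where it was at the start of the episode above 0.02 m or value of joint bare_selector_toggle above 0.3 rad).
It fails at once if a small thing is carried or knocked away (distance of any of coax_adapter, pen, cell, relay_part from where it was at the start of the episode above 0.025 m).
It fails at once if the guarded selector, its guard or its toggle is gripped or pressed hard (contact force between the fingers and guarded_selector above 25 N).
It also fails if it takes over 35 s, if anything falls off the work surface, if the arm or the gripper's body presses on something with over 40 N, if the wrist force passes 120 N, or if a joint passes its speed limit or range.

## Working session

There is one attempt and no reset: what is moved stays moved. The work goes in short steps, Python scripts to look and compute and a tool call to move; the robot and the scene stay as the last step left them, time stands still between calls to the robot, and variables do not carry over. Pictures are saved under pics/ and viewed, at most 10 in all, crops included, and the job is handed in when it is done.

Besides the shell and the picture viewer there is one more tool, called after "Request:" as name([rows], argument=value, ...), one row to a line, values as JSON. move_arm: Moves the arm, as the interface text tells. Its arguments: {"type":"object","properties":{"series":{"type":"array","items":{"type":"object","properties":{"x":{"type":"number"},"y":{"type":"number"},"z":{"type":"number"},"ax":{"type":"number"},"ay":{"type":"number"},"az":{"type":"number"}}}},"fingers":{"type":"number"}},"required":["series"]}

```bash
mkdir -p pics
python3 - <<'E'
from station import ctrl
import cv2,numpy as np
s=ctrl.read_state();print(s['time'],s['tcp_pos'],s['eef_rot'],s['ft_force'])
for n in('scene','side'):
    p=ctrl.camera_params(n);print(n,p['K'].tolist() if hasattr(p['K'],'tolist') else p['K'],-np.array(p['R']).T@np.array(p['t']),np.array(p['R'])[2])
    cv2.imwrite(f'pics/{n}0.png',ctrl.capture(n))
E
```

```text
0.0 [ 0.16346736 -0.60263212  0.23051336] [[ 9.65144475e-01  2.61717384e-01 -3.91375833e-04]
 [ 2.61717674e-01 -9.65143162e-01  1.59224943e-03]
 [ 3.89856466e-05 -1.63918071e-03 -9.99998656e-01]] [-1.06103971 -0.37350089  0.45301814]
scene [[519.4579215812424, 0.0, 315.21830130314015], [0.0, 519.4579215812424, 248.1885158469323], [0.0, 0.0, 1.0]] [-0.11591114  0.47706402  0.64783927] [ 0.70182359 -0.39221899 -0.59464941]
side [[599.0948476243536, 0.0, 326.3476740169535], [0.0, 599.0948476243536, 237.3187425445801], [0.0, 0.0, 1.0]] [ 0.34679253 -0.53451048  0.66738637] [ 0.20281216  0.74444681 -0.63613378]
```

View pics/scene0.png

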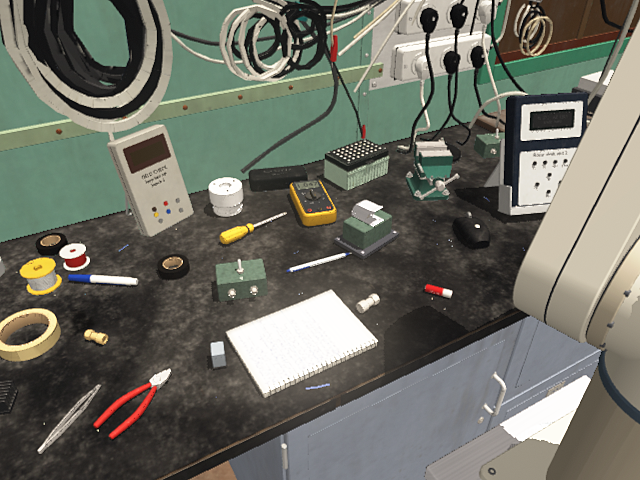

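View pics/side0.png

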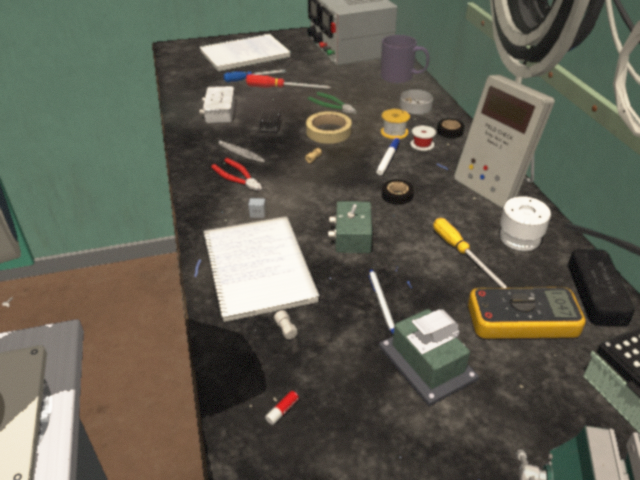

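The guarded box is at about (367,230) in scene and (430,350) in side. The pen lies just to its left, and the bare box is at (240,280) in scene. Next I'll enlarge both crops.

Run:
```python
import cv2,numpy as np
a=cv2.imread('pics/scene0.png')[190:265,325:410];b=cv2.imread('pics/side0.png')[295:405,375:485]
a=cv2.resize(a,(400,353),interpolation=cv2.INTER_CUBIC);b=cv2.resize(b,(400,400),interpolation=cv2.INTER_CUBIC)
c=np.zeros((400,800,3),np.uint8);c[:353,:400]=a;c[:,400:]=b
cv2.imwrite('pics/crop0.png',c)
```

```text
(no output)
```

View pics/crop0.png

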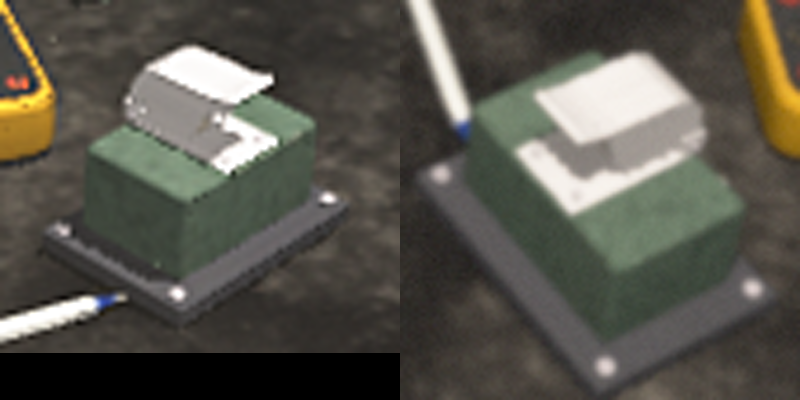

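The crop shows the box top, plate screws and lip clearly in both views. The guard is shut, and the pen's blue tip is close to the plate's front-left corner. I'll cast rays to get positions.

```bash
cat > h.py <<'E'
from station import ctrl
import numpy as np
def ray(n,u,v):
    p=ctrl.camera_params(n);R=np.array(p['R']);t=np.array(p['t']);return -R.T@t,R.T@np.linalg.inv(p['K'])@[u,v,1]
def pl(n,u,v,z):
    o,d=ray(n,u,v);return o+d*(z-o[2])/d[2]
E
python3 - <<'E'
from h import *
np.set_printoptions(precision=4,suppress=True)
S=lambda x,y:('scene',325+x/4.706,190+y/4.706)
D=lambda x,y:('side',375+(x-400)/3.636,295+y/3.636)
for k,a,z in [('screwFL',S(178,293),.013),('screwRL',S(62,230),.013),('screwFR',S(328,198),.013),('screwFL',D(440,173),.013),('screwFR',D(606,367),.013),('screwRR',D(752,288),.013),
('topFL',S(190,200),.057),('topFR',S(315,122),.057),('topRL',S(88,152),.057),('topFR',D(612,268),.057),('topRR',D(742,205),.057),('topFL',D(470,112),.057),
('lipL',S(225,105),.09),('lipR',S(272,78),.09),('lipL',D(537,97),.09),('lipR',D(580,142),.09),('pentip',S(125,297),.005)]:
    print(k,a[0],pl(*a,z))
p=ctrl.camera_params('wrist');print(p)
E
```

```text
screwFL scene [ 0.5739 -0.0193  0.013 ]
screwRL scene [0.6385 0.     0.013 ]
screwFR scene [ 0.6008 -0.1188  0.013 ]
screwFL side [ 0.5755 -0.0168  0.013 ]
screwFR side [ 0.6025 -0.1173  0.013 ]
screwRR side [ 0.6683 -0.0991  0.013 ]
topFL scene [ 0.5785 -0.0256  0.057 ]
topFR scene [ 0.602  -0.1077  0.057 ]
topRL scene [ 0.6308 -0.0072  0.057 ]
topFR side [ 0.6035 -0.1078  0.057 ]
topRR side [ 0.6595 -0.0939  0.057 ]
topFL side [ 0.5809 -0.0267  0.057 ]
lipL scene [ 0.5913 -0.0496  0.09  ]
lipR scene [ 0.5993 -0.0795  0.09  ]
lipL side [ 0.5937 -0.0536  0.09  ]
lipR side [ 0.6004 -0.0773  0.09  ]
pentip scene [ 0.5915 -0.0038  0.005 ]
{'K': array([[411.5614,   0.    , 316.5866],
       [  0.    , 411.5614, 236.4168],
       [  0.    ,   0.    ,   1.    ]]), 'T_tool_cam': array([[-0.0003, -0.9633, -0.2684,  0.0685],
       [ 1.    , -0.0002, -0.0004, -0.    ],
       [ 0.0003, -0.2684,  0.9633, -0.1421],
       [ 0.    ,  0.    ,  0.    ,  1.    ]])}
```

```bash
cat >> h.py <<'E'
from scipy.spatial.transform import Rotation as Ro
np.set_printoptions(precision=3,suppress=True)
C=np.array([.6208,-.0588,0]);W=Ro.from_euler('z',15.6,degrees=True).as_matrix()
B=13.;F=49.75   # fully open: tip set-back, finger offset (mm)
def goal(x,z,lean,y=0):   # finger tip-face centre in selector frame (mm), lean deg
    R=W@np.array([[1,0,0],[0,-1,0],[0,0,-1.]])@Ro.from_euler('y',lean,degrees=True).as_matrix()
    return C+W@np.array([x,y,z])/1e3+R@[0,F/1e3,B/1e3],R
def delta(*a,**k):
    s=ctrl.read_state();p,R=goal(*a,**k);E=np.array(s['eef_rot'])
    print(a,'cm',100*E.T@(p-s['tcp_pos']),'deg',Ro.from_matrix(E.T@R).as_rotvec(degrees=True))
def now():
    s=ctrl.read_state();E=np.array(s['eef_rot']);R0=W@np.diag([1,-1,-1.])
    t=W.T@(np.array(s['tcp_pos'])-E@[0,F/1e3,B/1e3]-C)*1e3
    print(s['time'],'tip sel mm',t,'lean',Ro.from_matrix(R0.T@E).as_rotvec(degrees=True),'F',np.array(s['ft_force']),'gap',s['finger_gap'])
E
python3 -c "
from h import *
now();delta(-120,140,30);delta(-60,70,30)"
```

```text
0.1 tip sel mm [-586.378 -351.164  243.677] lean [0.082 0.002 0.428] F [-0.254  0.426 -0.401] gap 0.08522362732108116
(-120, 140, 30) cm [ 47.061 -35.452  10.239] deg [ 0.032 29.998 -0.44 ]
(-60, 70, 30) cm [ 53.061 -35.487  17.239] deg [ 0.032 29.998 -0.44 ]
```

Request:
move_arm([
  {"x": 4, "y": -3, "z": 0.5, "ay": 0},
  {"x": 9, "y": -7, "z": 1, "ay": 4},
  {"x": 14, "y": -10.5, "z": 2, "ay": 8},
  {"x": 18.5, "y": -14, "z": 3, "ay": 12},
  {"x": 23, "y": -17.5, "z": 4, "ay": 16},
  {"x": 27.5, "y": -21, "z": 5, "ay": 20},
  {"x": 32, "y": -24.5, "z": 6, "ay": 24},
  {"x": 36.5, "y": -28, "z": 7, "ay": 28},
  {"x": 41, "y": -31.5, "z": 8.5, "ay": 30},
  {"x": 45, "y": -34, "z": 9.5, "ay": 30, "az": -0.4},
])

```text
invalid input at $.series[0]: expected keys x, y, z, ax, ay, az
```

```bash
python3 -c "
from h import *
now();delta(-120,140,30);delta(-60,70,30)"
```

```text
0.1 tip sel mm [-586.378 -351.164  243.677] lean [0.082 0.002 0.428] F [-0.254  0.426 -0.401] gap 0.08522362732108116
(-120, 140, 30) cm [ 47.061 -35.452  10.239] deg [ 0.032 29.998 -0.44 ]
(-60, 70, 30) cm [ 53.061 -35.487  17.239] deg [ 0.032 29.998 -0.44 ]
```

Request:
move_arm([
  {"x": 9, "y": -7, "z": 1, "ax": 0, "ay": 6, "az": 0},
  {"x": 19, "y": -14, "z": 3, "ax": 0, "ay": 12, "az": 0},
  {"x": 28, "y": -21, "z": 5, "ax": 0, "ay": 18, "az": 0},
  {"x": 37, "y": -28, "z": 7, "ax": 0, "ay": 24, "az": 0},
  {"x": 47, "y": -35.5, "z": 10.2, "ax": 0, "ay": 30, "az": -0.4},
  {"x": 47, "y": -35.5, "z": 10.2, "ax": 0, "ay": 30, "az": -0.4},
  {"x": 47, "y": -35.5, "z": 10.2, "ax": 0, "ay": 30, "az": -0.4},
  {"x": 47, "y": -35.5, "z": 10.2, "ax": 0, "ay": 30, "az": -0.4},
  {"x": 47, "y": -35.5, "z": 10.2, "ax": 0, "ay": 30, "az": -0.4},
  {"x": 47, "y": -35.5, "z": 10.2, "ax": 0, "ay": 30, "az": -0.4},
])

```text
time: 1.1
tcp_pos: [0.4661, -0.2123, 0.1475]
eef_rot: [[0.834, 0.267, 0.482], [0.233, -0.964, 0.132], [0.5, 0.002, -0.866]]
ft_force: [1.6, -0.5, 0.3]
finger_gap: 0.0854
grip_force: 0.0
```

```bash
python3 -c "
from h import *
now();delta(-120,140,30);delta(-60,70,30)"
```

```text
1.1 tip sel mm [-196.734  -56.412  158.641] lean [-0.133 29.985  0.055] F [ 1.596 -0.512  0.321] gap 0.08542525369934095
(-120, 140, 30) cm [ 5.715 -5.66   5.448] deg [ 0.142  0.015 -0.019]
(-60, 70, 30) cm [ 7.413 -5.683 14.51 ] deg [ 0.142  0.015 -0.019]
```

Request:
move_arm([
  {"x": 5.7, "y": -5.7, "z": 5.4, "ax": 0, "ay": 0, "az": 0},
  {"x": 5.7, "y": -5.7, "z": 5.4, "ax": 0, "ay": 0, "az": 0},
  {"x": 6, "y": -5.7, "z": 9, "ax": 0, "ay": 0, "az": 0},
  {"x": 6.5, "y": -5.7, "z": 12, "ax": 0, "ay": 0, "az": 0},
  {"x": 6.5, "y": -5.7, "z": 12, "ax": 0, "ay": 0, "az": 0},
  {"x": 6.5, "y": -5.7, "z": 12, "ax": 0, "ay": 0, "az": 0},
])

```text
time: 1.7
tcp_pos: [0.5615, -0.1273, 0.0757]
eef_rot: [[0.835, 0.269, 0.481], [0.233, -0.963, 0.134], [0.499, 0.001, -0.867]]
ft_force: [-0.3, -0.2, 0.0]
finger_gap: 0.0854
grip_force: 0.0
```

```bash
python3 -c "
from h import *
import cv2
now();delta(-60,70,30)
for n in('wrist','side','scene'): cv2.imwrite(f'pics/{n}1.png',ctrl.capture(n))
a=cv2.imread('pics/wrist1.png');s=cv2.imread('pics/side1.png')[270:420,340:500]
c=np.zeros((480,800,3),np.uint8);c[:360,:480]=cv2.resize(a,(480,360));c[:300,480:]=cv2.resize(s,(320,300),interpolation=cv2.INTER_CUBIC)
cv2.imwrite('pics/c1.png',c)"
```

```text
1.7 tip sel mm [-81.975  -0.28   86.94 ] lean [-0.032 29.918 -0.002] F [-0.263 -0.193  0.039] gap 0.08544762512712961
(-60, 70, 30) cm [ 1.061 -0.03   2.567] deg [0.03  0.082 0.01 ]
```

View pics/c1.png

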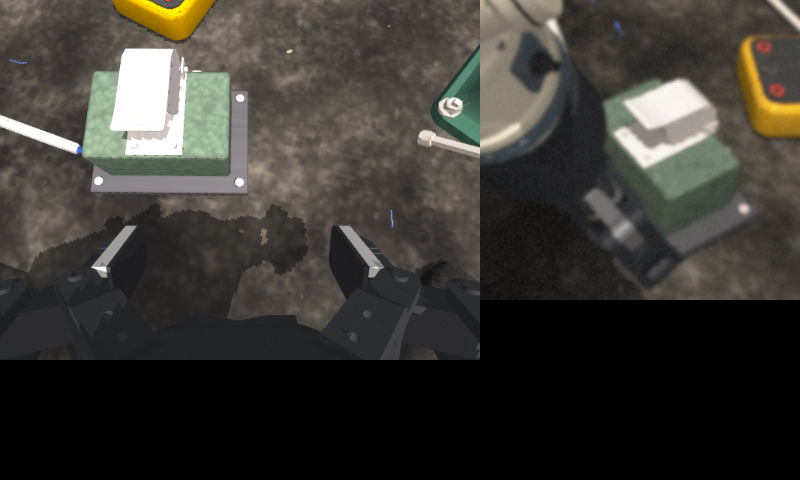

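The wrist view shows the left finger's tip near (120,240) in the crop. The guard's lip runs along the row at about 125, columns 112–170, and the guard is straight ahead. I'll check both against the model by projection.

```bash
python3 -c "
from h import *
p=ctrl.camera_params('wrist');T=np.linalg.inv(p['T_tool_cam']);K=p['K']
s=ctrl.read_state();E=np.array(s['eef_rot'])
def pr(t): 
    c=T@np.r_[t,1];q=K@c[:3];return q[:2]/q[2]*.75
for t in [(11,-42.5,-13),(11,-57,-13),(-11,-42.5,-13),(-11,-57,-13),(11,-42.5,-40),(11,-57,-40)]: print('tip',t,pr(np.array(t)/1e3))
for v in [(-25,13.5,90),(-25,-13.5,90),(-30,45,57),(-30,-45,57),(30,-45,57),(30,45,57)]: print('sel',v,pr(E.T@(C+W@np.array(v)/1e3-s['tcp_pos'])))
import cv2
a=cv2.imread('pics/wrist1.png')[60:400,90:330];cv2.imwrite('pics/w1.png',cv2.resize(a,(423,600),interpolation=cv2.INTER_CUBIC))
"
```

```text
tip (11, -42.5, -13) [143.479 222.777]
tip (11, -57, -13) [111.375 222.787]
tip (-11, -42.5, -13) [147.315 265.949]
tip (-11, -57, -13) [116.516 265.957]
tip (11, -42.5, -40) [121.918 252.933]
tip (11, -57, -40) [ 82.451 252.944]
sel (-25, 13.5, 90) [108.644 128.668]
sel (-25, -13.5, 90) [162.431 128.611]
sel (-30, 45, 57) [ 77.419 158.528]
sel (-30, -45, 57) [227.059 158.332]
sel (30, -45, 57) [227.644  70.483]
sel (30, 45, 57) [89.187 70.563]
```

View pics/w1.png

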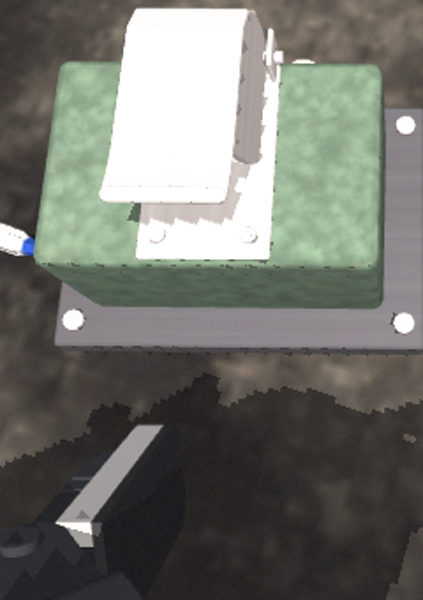

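The shut-finger model fits well. The tip itself is about 6 mm thick, at its inner side, and the box sits about 1.5 mm to the right of my model, so I'll correct by +2 mm in y.

```bash
python3 -c "
from h import *
now()
for x,z in [(-55,69),(-22,69),(-20,82),(-14,72),(-3.5,68.5),(0,68.5)]: delta(x,z,30,y=2)"
```

```text
1.85 tip sel mm [-82.003  -1.399  88.429] lean [-0.162 30.041  0.064] F [0.276 0.335 0.895] gap 0.08549060363442411
(-55, 69, 30) cm [ 1.366 -0.353  3.048] deg [ 0.171 -0.041 -0.02 ]
(-22, 69, 30) cm [ 4.222 -0.359  4.7  ] deg [ 0.171 -0.041 -0.02 ]
(-20, 82, 30) cm [ 5.046 -0.356  3.674] deg [ 0.171 -0.041 -0.02 ]
(-14, 72, 30) cm [ 5.065 -0.36   4.84 ] deg [ 0.171 -0.041 -0.02 ]
(-3.5, 68.5, 30) cm [ 5.799 -0.363  5.669] deg [ 0.171 -0.041 -0.02 ]
(0, 68.5, 30) cm [ 6.102 -0.363  5.844] deg [ 0.171 -0.041 -0.02 ]
```

Request:
move_arm([
  {"x": 1.4, "y": -0.35, "z": 3.0, "ax": 0, "ay": 0, "az": 0},
  {"x": 1.4, "y": -0.35, "z": 3.0, "ax": 0, "ay": 0, "az": 0},
  {"x": 2.1, "y": -0.35, "z": 3.45, "ax": 0, "ay": 0, "az": 0},
  {"x": 2.8, "y": -0.35, "z": 3.85, "ax": 0, "ay": 0, "az": 0},
  {"x": 3.5, "y": -0.35, "z": 4.25, "ax": 0, "ay": 0, "az": 0},
  {"x": 4.2, "y": -0.35, "z": 4.65, "ax": 0, "ay": 0, "az": 0},
  {"x": 4.2, "y": -0.35, "z": 4.65, "ax": 0, "ay": 0, "az": 0},
  {"x": 4.2, "y": -0.35, "z": 4.65, "ax": 0, "ay": 0, "az": 0},
])

```text
time: 2.65
tcp_pos: [0.6182, -0.109, 0.0578]
eef_rot: [[0.834, 0.268, 0.483], [0.233, -0.964, 0.132], [0.5, 0.002, -0.866]]
ft_force: [0.3, -0.0, -0.8]
finger_gap: 0.0852
grip_force: 0.1
```

```bash
python3 -c "
from h import *
import cv2
now()
a=ctrl.capture('wrist')[60:400,90:330];b=ctrl.capture('scene')[180:260,320:410]
now()
c=np.zeros((600,800,3),np.uint8);c[:,:423]=cv2.resize(a,(423,600));c[:333,425:]=cv2.resize(b,(375,333),interpolation=cv2.INTER_CUBIC)
cv2.imwrite('pics/c2.png',c)"
```

```text
2.65 tip sel mm [-22.465   2.156  68.916] lean [-0.15  30.027  0.039] F [ 0.316 -0.031 -0.786] gap 0.08521139019438667
2.75 tip sel mm [-22.568   2.311  68.574] lean [-0.13  29.999  0.052] F [-0.844 -0.604  0.105] gap 0.0853704489553905
```

View pics/c2.png

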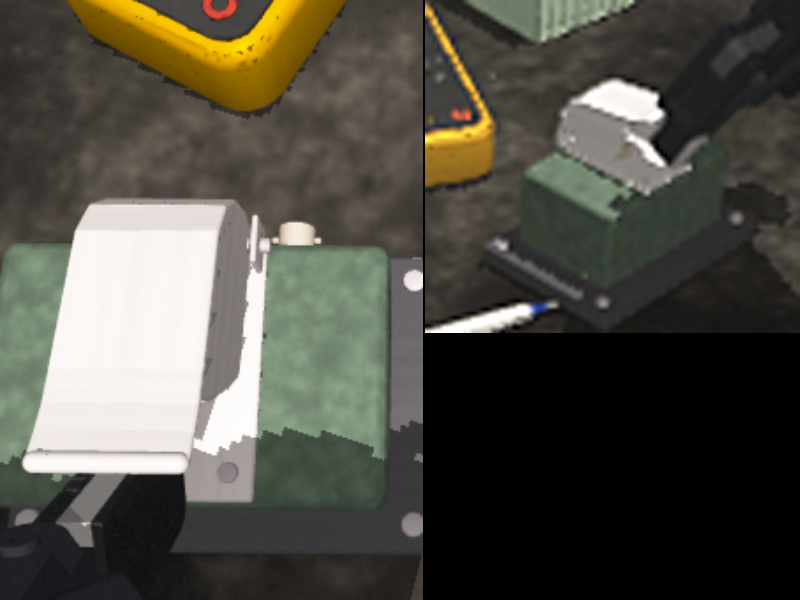

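```bash
python3 -c "
from h import *
p=ctrl.camera_params('wrist');T=np.linalg.inv(p['T_tool_cam']);K=p['K']
s=ctrl.read_state();E=np.array(s['eef_rot'])
def pr(t): 
    c=T@np.r_[t,1];q=K@c[:3];return (q[:2]/q[2]-[90,60])*1.7635
for v in [(-25,13.5,90),(-25,-13.5,90),(-30,-45,57),(30,-45,57)]: print('sel',v,pr(E.T@(C+W@np.array(v)/1e3-s['tcp_pos'])))
for x,z in [(-15,82),(-12,72),(-3.5,68.5),(0,68.5)]: delta(x,z,30,y=2)
"
```

```text
sel (-25, 13.5, 90) [ 34.642 480.066]
sel (-25, -13.5, 90) [196.716 479.789]
sel (-30, -45, 57) [388.227 507.871]
sel (30, -45, 57) [388.799 237.329]
(-15, 82, 30) cm [ 1.328  0.029 -0.772] deg [ 0.138  0.001 -0.016]
(-12, 72, 30) cm [1.088 0.027 0.244] deg [ 0.138  0.001 -0.016]
(-3.5, 68.5, 30) cm [1.649 0.025 0.972] deg [ 0.138  0.001 -0.016]
(0, 68.5, 30) cm [1.952 0.025 1.147] deg [ 0.138  0.001 -0.016]
```

The finger is under the lip and the lip has just begun to rise. Next come the lift and the push to the rear.

Request:
move_arm([
  {"x": 0.7, "y": -0.1, "z": -0.3, "ax": 0, "ay": 0, "az": 0},
  {"x": 1.3, "y": -0.1, "z": -0.75, "ax": 0, "ay": 0, "az": 0},
  {"x": 1.3, "y": -0.1, "z": -0.75, "ax": 0, "ay": 0, "az": 0},
  {"x": 1.3, "y": -0.1, "z": -0.75, "ax": 0, "ay": 0, "az": 0},
  {"x": 1.2, "y": -0.1, "z": -0.2, "ax": 0, "ay": 0, "az": 0},
  {"x": 1.1, "y": -0.1, "z": 0.25, "ax": 0, "ay": 0, "az": 0},
  {"x": 1.1, "y": -0.1, "z": 0.25, "ax": 0, "ay": 0, "az": 0},
])

```text
time: 3.45
tcp_pos: [0.6283, -0.1044, 0.0592]
eef_rot: [[0.835, 0.268, 0.481], [0.233, -0.963, 0.133], [0.499, 0.001, -0.867]]
ft_force: [0.2, 0.1, -0.3]
finger_gap: 0.0856
grip_force: 0.2
```

```bash
python3 -c "
from h import *
now()
for x,z in [(-3.5,68.5),(0,68.5)]: delta(x,z,30,y=3)"
```

```text
3.45 tip sel mm [-11.498   3.83   70.38 ] lean [-0.062 29.92   0.038] F [ 0.235  0.079 -0.298] gap 0.085618862056732
(-3.5, 68.5, 30) cm [0.603 0.081 0.568] deg [ 0.069  0.08  -0.02 ]
(0, 68.5, 30) cm [0.906 0.08  0.743] deg [ 0.069  0.08  -0.02 ]
```

Request:
move_arm([
  {"x": 0.2, "y": 0, "z": 0.2, "ax": 0, "ay": 0, "az": 0},
  {"x": 0.4, "y": 0, "z": 0.35, "ax": 0, "ay": 0, "az": 0},
  {"x": 0.6, "y": 0, "z": 0.5, "ax": 0, "ay": 0, "az": 0},
  {"x": 0.75, "y": 0, "z": 0.6, "ax": 0, "ay": 0, "az": 0},
  {"x": 0.75, "y": 0, "z": 0.6, "ax": 0, "ay": 0, "az": 0},
  {"x": 0.75, "y": 0, "z": 0.6, "ax": 0, "ay": 0, "az": 0},
])

```text
time: 4.05
tcp_pos: [0.638, -0.102, 0.059]
eef_rot: [[0.834, 0.268, 0.482], [0.233, -0.963, 0.133], [0.5, 0.002, -0.866]]
ft_force: [-2.4, -0.3, 0.9]
finger_gap: 0.0857
grip_force: 1.0
```

```bash
python3 -c "
from h import *
import cv2
now()
a=ctrl.capture('wrist')[60:400,90:330];b=ctrl.capture('scene')[180:260,320:410]
now()
c=np.zeros((600,800,3),np.uint8);c[:,:423]=cv2.resize(a,(423,600));c[:333,425:]=cv2.resize(b,(375,333),interpolation=cv2.INTER_CUBIC)
cv2.imwrite('pics/c3.png',c)"
```

```text
4.05 tip sel mm [-1.534  3.562 70.201] lean [-0.109 30.01   0.018] F [-2.382 -0.337  0.946] gap 0.08570883548459722
4.15 tip sel mm [-1.533  3.564 70.213] lean [-0.109 30.01   0.017] F [-1.796  0.825  1.245] gap 0.08528120730667041
```

View pics/c3.png

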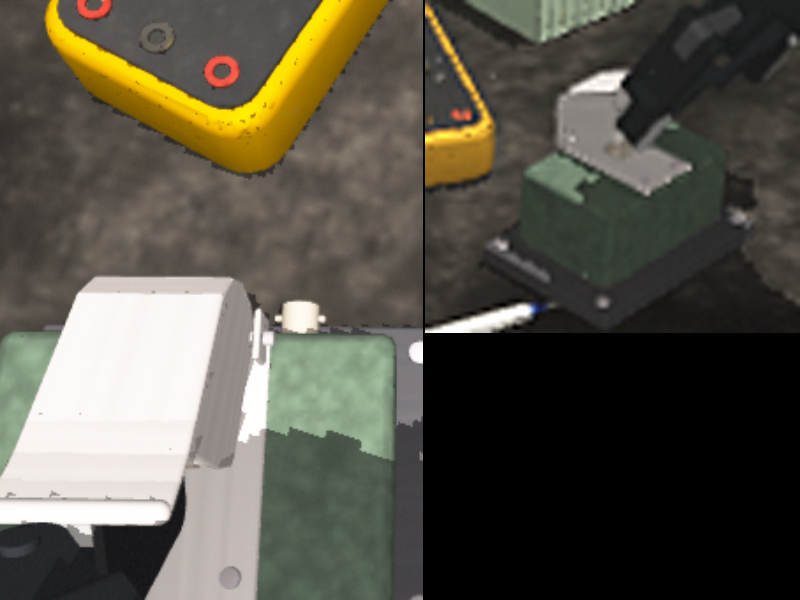

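The guard is well up, the finger is in at the toggle, and the force is about 2 N. I'll push a few millimetres further to reach the stop.

Request:
move_arm([
  {"x": 0.13, "y": 0, "z": 0.1, "ax": 0, "ay": 0, "az": 0},
  {"x": 0.2, "y": 0, "z": 0.2, "ax": 0, "ay": 0, "az": 0},
  {"x": 0.2, "y": 0, "z": 0.2, "ax": 0, "ay": 0, "az": 0},
])

```text
time: 4.45
tcp_pos: [0.6403, -0.1013, 0.0589]
eef_rot: [[0.834, 0.268, 0.483], [0.233, -0.963, 0.133], [0.501, 0.002, -0.866]]
ft_force: [-11.1, -2.5, 12.2]
finger_gap: 0.0854
grip_force: 6.9
```

```bash
python3 -c "
from h import *
now()"
```

```text
4.45 tip sel mm [ 0.855  3.578 70.109] lean [-0.095 30.037  0.008] F [-11.135  -2.479  12.175] gap 0.08538803915181374
```

The force rose sharply to 16 N, so it is against the stop. I'll ease back, keep the guard up and look at the toggle.

Request:
move_arm([
  {"x": -0.4, "y": 0, "z": -0.4, "ax": 0, "ay": 0, "az": 0},
  {"x": -0.9, "y": 0, "z": -0.8, "ax": 0, "ay": 0, "az": 0},
  {"x": -1.0, "y": 0, "z": -1.5, "ax": 0, "ay": 0, "az": 0},
  {"x": -0.8, "y": 0, "z": -2.0, "ax": 0, "ay": 0, "az": 0},
  {"x": -0.8, "y": 0, "z": -2.0, "ax": 0, "ay": 0, "az": 0},
  {"x": -0.8, "y": 0, "z": -2.0, "ax": 0, "ay": 0, "az": 0},
])

```text
time: 5.05
tcp_pos: [0.6244, -0.106, 0.0718]
eef_rot: [[0.834, 0.268, 0.483], [0.233, -0.963, 0.132], [0.5, 0.002, -0.866]]
ft_force: [0.1, -1.6, -0.6]
finger_gap: 0.0853
grip_force: 0.2
```

```bash
python3 -c "
from h import *
import cv2
now()
a=ctrl.capture('side')[295:405,375:485];b=ctrl.capture('scene')[190:265,325:410]
c=np.zeros((400,800,3),np.uint8);c[:353,:400]=cv2.resize(b,(400,353),interpolation=cv2.INTER_CUBIC);c[:,400:]=cv2.resize(a,(400,400),interpolation=cv2.INTER_CUBIC)
cv2.imwrite('pics/c4.png',c)"
```

```text
5.05 tip sel mm [-15.691   3.366  82.934] lean [-0.133 30.025  0.026] F [ 0.122 -1.633 -0.636] gap 0.08531011968976746
```

View pics/c4.png

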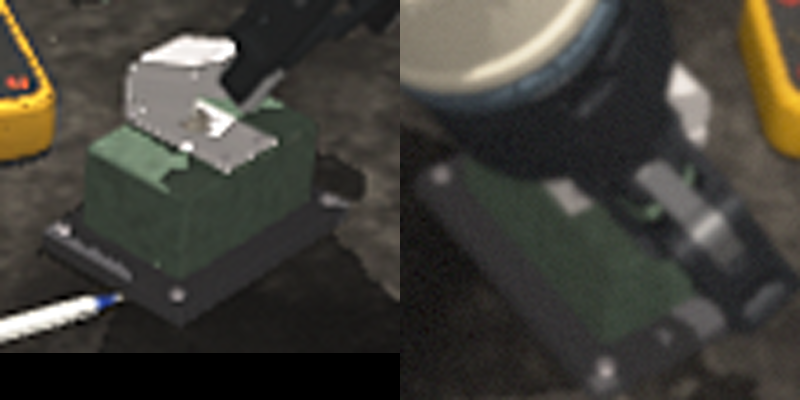

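```bash
python3 -c "
from h import *
import cv2
p=ctrl.camera_params('scene')
for n,a in(('front',-.3),('rear',.3)):
  for r in (0,12,23):
    X=C+W@np.array([5+r*np.sin(a),0,60+r*np.cos(a)])/1e3
    c=np.array(p['R'])@X+np.array(p['t']);q=p['K']@c;q=q[:2]/q[2];print(n,r,(q-[325,190])*4.706, (q-[348,200])*12)
b=ctrl.capture('scene')[200:225,348:388]
o=cv2.imread('pics/scene0.png')[200:225,348:388]
f=lambda i:cv2.resize(i,(480,300),interpolation=cv2.INTER_CUBIC)
cv2.imwrite('pics/c5.png',np.vstack([f(o),f(b)]))"
```

```text
front 0 [191.3   121.185] [211.802 189.014]
front 12 [198.955 102.296] [231.323 140.849]
front 23 [206.084  84.705] [249.502  95.993]
rear 0 [191.3   121.185] [211.802 189.014]
rear 12 [186.663  96.141] [199.98  125.153]
rear 23 [182.377  72.987] [189.049  66.112]
```

View pics/c5.png

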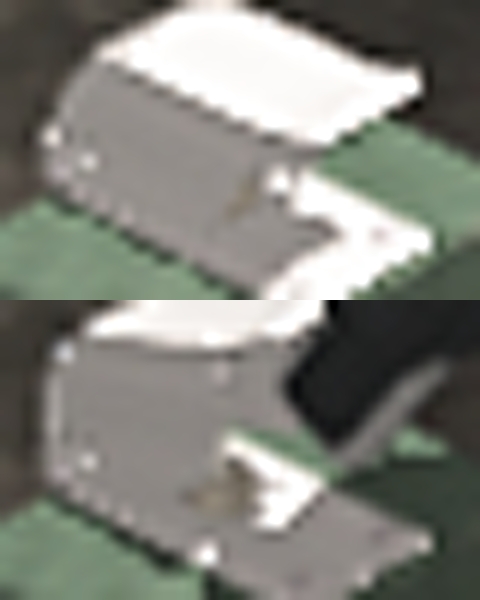

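The scene view shows the brass bushing at about (215,485), and no bat in front of it where a front-leaning bat would show. With the hard stop felt as well, the toggle is over. I'll draw straight back.

Request:
move_arm([
  {"x": -0.8, "y": 0, "z": -0.5, "ax": 0, "ay": 0, "az": 0},
  {"x": -1.7, "y": 0, "z": -1.0, "ax": 0, "ay": 0, "az": 0},
  {"x": -2.6, "y": 0, "z": -1.5, "ax": 0, "ay": 0, "az": 0},
  {"x": -3.5, "y": 0, "z": -2.0, "ax": 0, "ay": 0, "az": 0},
  {"x": -5.2, "y": 0, "z": -3.0, "ax": 0, "ay": 0, "az": 0},
  {"x": -7.0, "y": 0, "z": -5.0, "ax": 0, "ay": 0, "az": 0},
  {"x": -8.0, "y": 0, "z": -9.0, "ax": 0, "ay": 0, "az": 0},
  {"x": -8.0, "y": 0, "z": -12.0, "ax": 0, "ay": 0, "az": 0},
  {"x": -8.0, "y": 0, "z": -12.0, "ax": 0, "ay": 0, "az": 0},
  {"x": -8.0, "y": 0, "z": -12.0, "ax": 0, "ay": 0, "az": 0},
])

```text
time: 6.2
tcp_pos: [0.5003, -0.1408, 0.136]
eef_rot: [[0.833, 0.268, 0.484], [0.233, -0.964, 0.132], [0.501, 0.003, -0.865]]
ft_force: [0.2, 0.1, 0.2]
finger_gap: 0.0853
grip_force: 0.0
```

```bash
python3 -c "
from h import *
import cv2
now()
a=ctrl.capture('side');s0=cv2.imread('pics/side0.png')[295:405,375:485];b=ctrl.capture('scene')
o=cv2.imread('pics/scene0.png')
d=cv2.absdiff(o,b)[190:265,325:410].max(2);print('diff',(d>60).sum())
f=lambda i:cv2.resize(i,(400,300),interpolation=cv2.INTER_CUBIC)
c=np.vstack([np.hstack([f(o[195:235,340:393]),f(b[195:235,340:393])]),np.hstack([f(s0),f(a[295:405,375:485])])])
cv2.imwrite('pics/c6.png',c)"
```

```text
6.2 tip sel mm [-144.612    3.2    147.125] lean [-0.195 30.088  0.034] F [0.2   0.135 0.176] gap 0.08531195091289966
diff 0
```

View pics/c6.png

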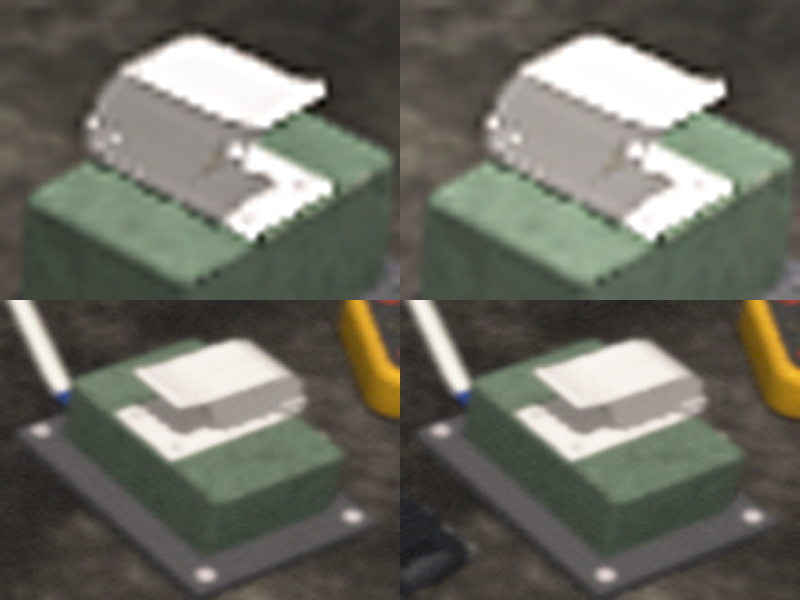

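```bash
python3 -c "
from station import ctrl
print(ctrl.sign_off())"
```

```text
the job is handed in; nothing more can be done
None
```

I handed the job in: the guard was lifted, the toggle pushed to the rear until it met a firm stop (about 17 N), and the guard is fully shut with the box unmoved; the shut guard hides the toggle, so its final position rests on that stop and on no bat showing at the front with the guard up.

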